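Load the pipetting deck with its reagents and tube rack

TASK

Load the pipetting deck for the next run: stand the red-capped dropper bottle in the red holder, the blue-capped dropper bottle in the blue holder and the large bottle with the green label in the green holder, and set the tube rack in the rectangular nest between its four corner guides. Each must sit upright and fully down on the floor of its place, with the bottles kept upright all the way. Leave the white-capped dropper bottle and the pipette where they are.

Things in the scene. Friction and masses are not known exactly. Their poses are not given: they have to be found in the camera images.
- red_dropper: Loose small dropper bottle, red conical cap and red label band: body 22 mm across and 36 mm high, above it a shoulder and a cap 14 mm across, 62 mm tall in all, 20 g; smooth and round, it can roll a few mm between the fingers while the wrist turns. Origin: centre of its underside; z is up its axis. It stands on the bench at the start.
- blue_dropper: Loose small dropper bottle, blue conical cap and blue label band; same size, weight and origin as the red one.
- green_bottle: Loose clear-white reagent bottle with a green label band and a black cap: body 48 mm across and 87 mm high, above it a shoulder and a neck and cap 24 mm across, 132 mm tall in all, about 120 g. Origin: centre of its underside; z is up its axis. It stands on the bench at the start.
- tube_rack: Loose beige rack full of little pale tubes: 58 mm along its x, 86 mm along its y, sides 36 mm high, tube caps to 43 mm, about 90 g. Origin: centre of its underside. Grip it across the 58 mm; it may sit in its nest either way round.
- red_holder: Fixed holder: grey foot 102 mm (x) by 114 mm (y) by 10 mm with a red cup in its middle, 34 mm across at its floor, flared to 48 mm at its mouth. Origin: centre of the foot's underside, 12 mm above the bench; z up. Cup floor 10 mm, rim 26 mm above the origin.
- blue_holder: Fixed holder with a blue cup; same sizes and origin as the red one. All four holders share one aluminium deck plate (236 x 260 mm, top 12 mm above the bench) and its yaw, in a two by two grid, 108 mm apart along x and 120 mm along y; which is in which corner changes.
- green_holder: Fixed holder on the deck with a wide green cup: same grey foot and origin. 58 mm across at its floor, flared to 74 mm at its mouth; floor 10 mm and rim 40 mm above the origin.
- rack_nest: Fixed nest: same grey foot and origin, four white L-shaped corner guides. Between them 66 mm along its x and 94 mm along its y at the floor, flaring about 6 mm on every side to their tops. Floor 10 mm, guide tops about 29 mm above the origin. The long sides are open for 60 mm at their middle, for the fingers.
- white_dropper: Loose dropper bottle with a white cap, same size as the red one, standing on the bench behind the things to be loaded. Not part of this run: leave it standing where it is.
- pipette: Loose pipette lying on the bench at the far left, 248 mm long (along its y), 27 mm wide, 33 mm high. Origin: near its middle, on the bench. Leave it where it is.
Things that resemble listed ones, but are neither listed nor needed, are in the scene too. Leave any pink or purple look-alike of the red_dropper alone.

How it is judged (in metres and radians):
At the end, for the whole second after the job is handed in: Each of the four things stands in its own holder: centre within 8 mm of the holder's centre, underside within 3 mm of its floor, upright (bottles within 0.12 rad, rack within 0.06 rad), the rack's long side along the nest's within 0.17 rad, and all at rest (horizontal distance between red_dropper and red_holder below 0.008 m and z of red_dropper in the frame of red_holder below 0.013 m and angle between each of red_dropper, blue_dropper, green_bottle's own z axis and vertical below 0.12 rad and linear speed of each of red_dropper, blue_dropper, green_bottle, tube_rack below 0.02 m/s and horizontal distance between blue_dropper and blue_holder below 0.008 m and z of blue_dropper in the frame of blue_holder below 0.013 m and horizontal distance between green_bottle and green_holder below 0.008 m and z of green_bottle in the frame of green_holder below 0.013 m and horizontal distance between tube_rack and rack_nest below 0.008 m and z of tube_rack in the frame of rack_nest below 0.013 m and angle between tube_rack's own z axis and vertical below 0.06 rad and angle between the y axis of tube_rack and the y axis of rack_nest, either way round below 0.17 rad); the robot touches nothing.
It fails at once if the white-capped dropper bottle is moved from its place (more than 20 mm) or tipped (distance of white_dropper from where it was at the start of the episode above 0.02 m or angle between white_dropper's own z axis and vertical above 0.5 rad).
It fails at once if the pipette is moved from its place (more than 30 mm) (distance of pipette from where it was at the start of the episode above 0.03 m).
It fails at once if a bottle is tipped over (more than 0.7 rad) (angle between any of red_dropper, blue_dropper, green_bottle's own z axis and vertical above 0.7 rad).
It also fails if it takes over 120 s, if anything falls off the work surface, if the arm or the gripper's body presses on something with over 40 N, if the wrist force passes 120 N, or if a joint passes its speed limit or range.

ROBOT

A 6-joint arm with a two-finger parallel gripper is mounted at the origin on a cart in front of the work surface, level with it; the furniture and walls round the work are solid. World frame = base frame: x ahead of the robot, y to its left, z up, the work surface at z = 0. Lengths are in mm, angles in degrees, forces in N, time in s.
With the tool pointing down it reaches from about 300 to 850 mm from the base axis. Payload 4.2 kg.
Tool frame: the origin (TCP) lies on the centre line of the jaws, within the pads' length; the fingertips stand 8 mm ahead of it and the grasp point (between the pads) lies 11 mm behind it; z points along the fingers, y is the line along which they close (so a half turn about z gives the same grasp; the last joint's range is limited). The gripper opens to 91 mm and grips with 3 to 60 N. Pads are 32 mm wide; open, the fingers measure 118 mm over their backs; the gripper's body (76 mm by 178 mm) begins 60 mm behind the grasp point.
Start: joints at [-64.687, 18.312, 89.639, -0, 72.044, -1.146], TCP at [256.202, -514.784, 221.976] pointing down, gripper open.
Joint ranges: [-177.97, 177.97], [-48.28, 115.42], [12.27, 149.76], [-77.06, 257.06], [2.81, 150.46], [-146.56, 146.56]. Speed limits (degrees/s): [147.25, 147.25, 180, 180, 180, 180].

INTERFACE

Orientations are given as [roll, pitch, yaw] about the fixed x, y, z axes, in that order (R = Rz(yaw) Ry(pitch) Rx(roll)).
In Python, from workcell import telemetry, eyes, ticket gives the robot as it stands. The module is installed in compiled form; this text tells all that it offers.
- The arm moves only by the shell command python3 -m crank 'ROWS' [OPENING] [FORCE]. ROWS is JSON, a list of rows, each an object of numbers: "dx", "dy", "dz": the shift along the world's x, y, z normalised to -1 to 1, where 1 is 80 cm; "yaw": the turn about the world's z normalised to -1 to 1, where 1 is 5 degrees. A call has 1 to 10 rows; each row shifts and turns the commanded pose from where the row before left it; what a row does not reach is not made up. A row lasts 1/8 s, in which the tool goes at most 62.5 mm and 10.7 degrees, less where a joint would pass 70% of its speed; a pose out of reach is approached as far as the arm can. A call with a number of a shift or a turn outside -1 to 1 is refused whole. A call with a gripper value outside its range is refused whole. OPENING is the opening, from 0 (shut) to 1 (fully open), set as the call begins (- or left out, the last holds). The fingers move at their own pace and stop on an object; FORCE is the grip in N (left out, the last holds). Time passes only in rows, so rows that do not move let the fingers close. It gives the time, the measured TCP pose, the force, the opening and the grip force at its end, in the units of the state.
- telemetry.state(): the state, without advancing time (a new reading comes with each control period).
- eyes.grab_frame(name): name is "side" or "top"; returns the picture (420x560x3 uint8, red, green, blue); there is no depth.
- eyes.calibration(name): a dict with "camera_matrix" (3x3 intrinsics, pixels), "world_from_camera" (4x4, takes a point from camera to world coordinates). Camera axes: x right, y down, z forward; pixel columns grow to the right and rows downward; lengths in mm; the calibration is good to about 2 mm. A picture is of the moment at which its call begins. calibration takes no time and is no camera call.
- ticket.job_done(): hands the job in; it is judged then, once.
The state is a dict: "time_s": time; "qpos": joint angles; "qvel": joint speeds; "effort": joint torques, N m; "ee_pos": TCP position; "ee_rot": TCP orientation; "force": force on the tool from outside, world axes, zero at the start; "torque": the same for the moment, N m; "gripper_width": finger opening in mm; "gripper_force": force on a finger pad.
Only numpy, scipy, OpenCV 4.12 (cv2) and the standard library are available. Lean on these libraries where they do the work, as an engineer would, in place of code of your own. Each camera call takes 0.05 s, during which the arm holds its last target. There are 200 camera calls.

## Working session

There is one attempt and no reset: what is moved stays moved. The work goes in short steps, Python scripts to look and compute and a shell command to move; the robot and the scene stay as the last step left them, time stands still between calls to the robot, and variables do not carry over. Pictures are saved under pics/ and viewed, at most 14 in all, crops included, and the job is handed in when it is done.

```bash
mkdir -p pics; cat > h.py <<'E'
import numpy as np, cv2
from workcell import telemetry, eyes, ticket
def grab(n,f=None):
    im=eyes.grab_frame(n)
    if f: cv2.imwrite('pics/'+f,im[:,:,::-1])
    return im
def ray(n,u,v):
    c=eyes.calibration(n);K=np.array(c['camera_matrix']);T=np.array(c['world_from_camera'])
    d=T[:3,:3]@np.linalg.solve(K,[u,v,1.]);return T[:3,3],d/np.linalg.norm(d)
def onz(n,u,v,z):
    o,d=ray(n,u,v);return (o+d*(z-o[2])/d[2])
E
python3 - <<'E'
from h import *
np.set_printoptions(precision=3,suppress=True)
for n in('side','top'):
    grab(n,n+'0.png');c=eyes.calibration(n);print(n,np.array(c['camera_matrix']),np.array(c['world_from_camera']))
print(telemetry.state())
E
```

```text
side [[415.82    0.    273.503]
 [  0.    415.82  209.349]
 [  0.      0.      1.   ]] [[ -0.859  -0.302   0.413 104.455]
 [ -0.511   0.544  -0.666 788.399]
 [ -0.024  -0.783  -0.622 738.579]
 [  0.      0.      0.      1.   ]]
top [[430.255   0.    289.895]
 [  0.    430.255 208.843]
 [  0.      0.      1.   ]] [[   0.006   -0.997    0.076  479.849]
 [  -1.      -0.006   -0.006   63.478]
 [   0.006   -0.075   -0.997 1420.937]
 [   0.       0.       0.       1.   ]]
{'time_s': 0.1, 'qpos': array([-64.686,  18.347,  89.699,  -0.   ,  72.045,  -1.146]), 'qvel': array([-0.036, -0.059, -0.128, -0.042,  0.047, -0.037]), 'effort': array([ -0.   , -41.333, -23.251,   0.073,   0.042,  -0.   ]), 'ee_pos': array([ 256.012, -514.366,  221.21 ]), 'ee_rot': array([-179.908,   -0.002,   26.46 ]), 'force': array([1.141, 0.733, 0.508]), 'torque': array([-0.032,  0.013, -0.006]), 'gripper_force': 0.0, 'gripper_width': 91.01422214603926}
```

View pics/top0.png

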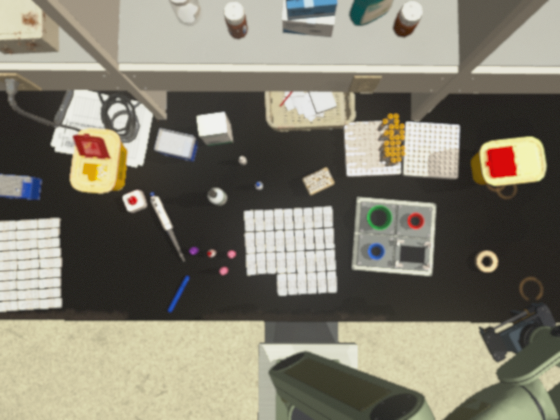

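View pics/side0.png

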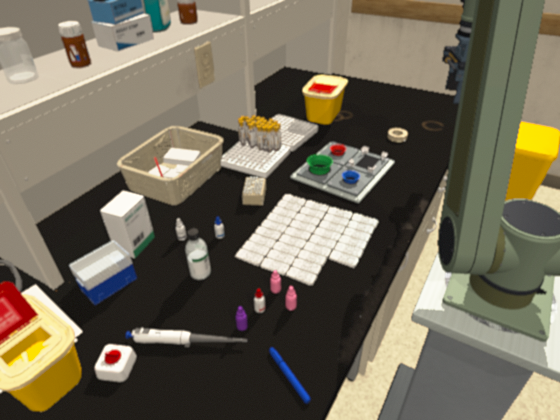

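The top view shows the green bottle at (217,196), blue dropper (259,185), white dropper (242,160), rack (318,181) and deck cups at green (379,217), red (415,220), blue (376,251), nest (412,254). Four bottles could be the red one, in top/side pixels: purple (194,251)/(241,318), red-and-white (211,253)/(259,301), pink (232,254)/(276,282) and pink (224,271)/(291,298). The one at (211,253)/(259,301) fits, because it has a white body with a red cap. I'll confirm that in a crop.

```bash
python3 - <<'E'
from h import *
t=cv2.imread('pics/top0.png');s=cv2.imread('pics/side0.png')
a=cv2.resize(t[145:285,180:340],(640,560),interpolation=cv2.INTER_CUBIC)[:, :]
cv2.imwrite('pics/c1.png',a)
b=cv2.resize(s[215:335,165:305],(700,600),interpolation=cv2.INTER_CUBIC)
cv2.imwrite('pics/c2.png',b)
c=cv2.resize(t[190:280,345:445],(650,585),interpolation=cv2.INTER_CUBIC)
cv2.imwrite('pics/c3.png',c)
E
```

```text
(no output)
```

View pics/c1.png

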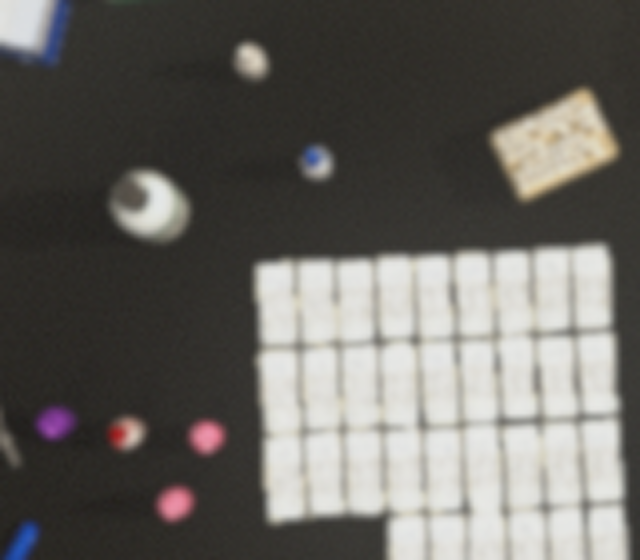

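View pics/c2.png

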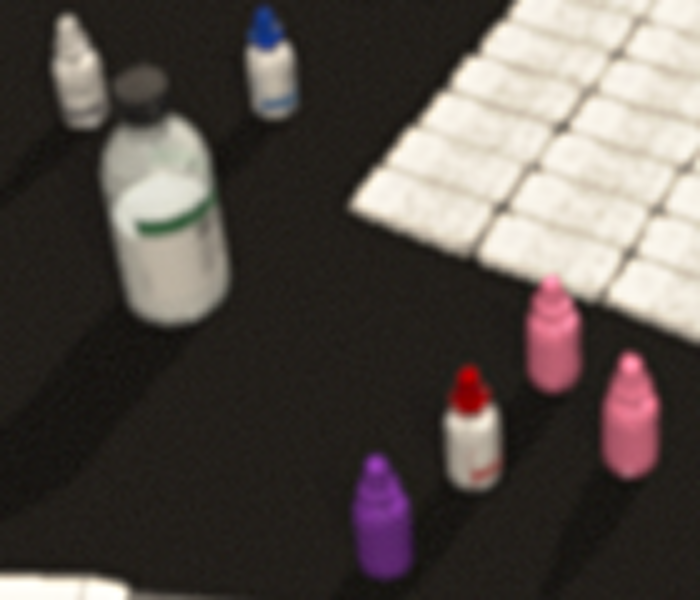

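View pics/c3.png

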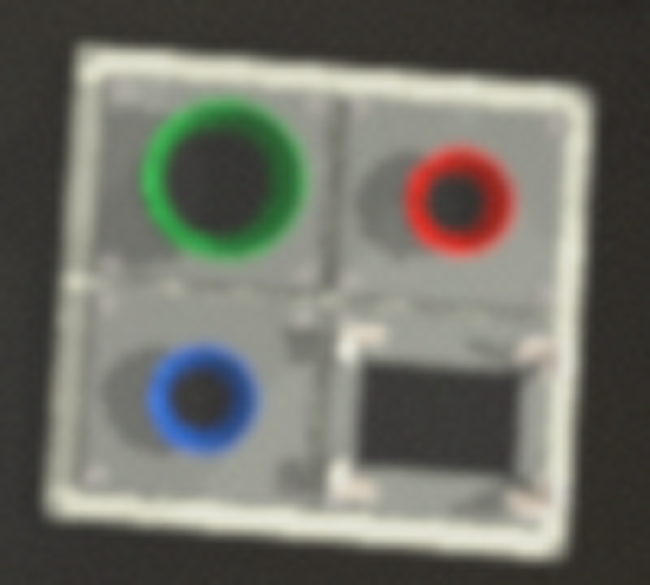

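The crop confirms it: a white body with a red cap at top (211,253) and side (259,301), with the purple bottle to its left and the pinks to its right. Next I'll measure.

```bash
cat >> h.py <<'E'
def masks(im):
    r,g,b=[im[:,:,i].astype(int) for i in range(3)]
    return dict(red=(r>90)&(g<.45*r)&(b<.45*r)&(abs(g-b)<30),blue=(b>90)&(r<.6*b)&(g<.75*b),
      green=(g>60)&(r<.6*g)&(b<.75*g),white=np.minimum(np.minimum(r,g),b)>75)
def blobs(m,box,amin=4):
    x0,y0,x1,y1=box;k=np.zeros(m.shape,np.uint8);k[y0:y1,x0:x1]=m[y0:y1,x0:x1]
    cs,_=cv2.findContours(k,cv2.RETR_EXTERNAL,cv2.CHAIN_APPROX_NONE)
    return [c for c in cs if len(c)>=amin],k
def cen(m,box):
    _,k=blobs(m,box);M=cv2.moments(k,True);return M['m10']/M['m00'],M['m01']/M['m00'],M['m00']
def tri(p,q):
    o,d=ray('top',*p[:2]);a,e=ray('side',*q[:2])
    A=np.c_[d,-e];t=np.linalg.lstsq(A,a-o,rcond=None)[0];P=o+d*t[0];Q=a+e*t[1]
    return (P+Q)/2,np.linalg.norm(P-Q)
E
python3 - <<'E'
from h import *
np.set_printoptions(precision=1,suppress=True)
T=grab('top');S=grab('side');mt=masks(T);ms=masks(S)
for n,c,bt,bs in [('redcap','red',(200,243,222,262),(248,285,270,304)),('bluecap','blue',(250,175,270,195),(210,213,228,229)),
  ]:
    p=cen(mt[c],bt);q=cen(ms[c],bs);print(n,p,q,*tri(p,q),onz('top',p[0],p[1],52))
# bodies: whole silhouettes
for n,bt,h in [('red',(203,243,222,262),30),('blue',(250,175,270,195),30),('white',(232,150,252,170),30),('green',(203,183,234,209),55)]:
    m=T.max(2)>75; cs,_=blobs(m,bt);c=max(cs,key=cv2.contourArea);r=cv2.minAreaRect(c);print(n,r,onz('top',*r[0],h))
# side silhouettes
for n,bs in [('red',(250,285,270,315)),('blue',(210,213,230,242)),('white',(172,215,189,243)),('green',(182,228,216,282))]:
    m=S.max(2)>75; cs,_=blobs(m,bs);c=max(cs,key=cv2.contourArea);x,y,w,hh=cv2.boundingRect(c)
    R=24 if n=='green' else 11
    pts=c[:,0];low=pts[pts[:,1]==pts[:,1].max()][:,0].mean()
    P=onz('side',low,y+hh-.5,0);d=P-ray('side',0,0)[0];d[2]=0;d/=np.linalg.norm(d);print(n,(x,y,w,hh),P+R*d)
# cups
for n,h,bt in [('red',38,(400,205,430,235)),('blue',38,(362,240,390,262)),('green',52,(362,200,396,234))]:
    cs,_=blobs(mt[n],bt);c=max(cs,key=cv2.contourArea);e=cv2.fitEllipse(c);print('cup',n,e,onz('top',*e[0],h))
m=T.max(2)>75
cs,_=blobs(m,(345,190,445,282));c=cv2.convexHull(max(cs,key=cv2.contourArea));r=cv2.minAreaRect(c)
B=np.array([onz('top',*p,12)[:2] for p in cv2.boxPoints(r)]);print('deck',r,B,B.mean(0),np.linalg.norm(np.diff(B,axis=0),axis=1),np.degrees(np.arctan2(*(np.diff(B,axis=0).T[::-1]))))
cs,_=blobs(m,(296,162,342,200));c=max(cs,key=cv2.contourArea);r=cv2.minAreaRect(c)
B=np.array([onz('top',*p,36)[:2] for p in cv2.boxPoints(r)]);print('rack',r,B.mean(0),np.linalg.norm(np.diff(B,axis=0),axis=1),np.degrees(np.arctan2(*(np.diff(B,axis=0).T[::-1]))))
E
```

```text
redcap (208.25, 253.33333333333334, 12.0) (258.3529411764706, 292.7647058823529, 51.0) [441.9 313.1  52.3] 2.3355152516688826 [440.9 312.6  52. ]
bluecap (257.25, 183.625, 8.0) (217.6969696969697, 220.54545454545453, 33.0) [664.5 160.6  49.5] 0.5579510579299247 [663.9 160.2  52. ]
red ((211.5, 253.0), (8.0, 9.0), 90.0) [441.4 306.2  30. ]
blue ((259.0, 185.0), (8.0, 8.0), 90.0) [662.4 156.   30. ]
white ((242.25003051757812, 159.75001525878906), (9.899494171142578, 7.77817440032959), 45.0) [745.2 211.7  30. ]
green ((217.40003967285156, 196.20001220703125), (19.677398681640625, 16.994115829467773), 26.56505012512207) [622.3 286.5  55. ]
red (254, 288, 11, 25) [443.4 314.    0. ]
blue (214, 216, 10, 23) [663.8 164.6   0. ]
white (175, 218, 12, 23) [747.7 220.9   0. ]
green (185, 238, 26, 42) [629.4 295.9  -0. ]
cup red ((414.9627380371094, 220.6766357421875), (14.358474731445312, 14.773942947387695), 100.61492919921875) [ 548.8 -348.2   38. ]
cup blue ((375.5223388671875, 250.95703125), (15.36125659942627, 15.611189842224121), 90.44659423828125) [ 451. -220.   38.]
cup green ((378.6463623046875, 217.2100067138672), (22.625272750854492, 23.68448257446289), 96.24156188964844) [ 558.5 -228.1   52. ]
deck ((394.115478515625, 236.13690185546875), (83.210205078125, 74.9010009765625), 4.844000339508057) [[ 388.5 -140. ]
 [ 632.6 -162. ]
 [ 611.1 -435.4]
 [ 367.2 -409.8]] [ 499.9 -286.8] [245.1 274.2 245.2] [ -5.2 -94.5 174. ]
rack ((318.5000305175781, 181.00001525878906), (21.0190372467041, 29.516096115112305), 63.43495178222656) [676.  -37.3] [96.4 68.6 96.1] [ -62.9 -153.6  117. ]
```

Triangulation gives the red dropper at (441.5, 313) and the blue at (664, 160), both with a cap height of about 52 as expected. The cups are 107.8 and 120.5 mm apart, which matches the stated spacing, so the deck yaw is about -4.5° and the nest is at (441,-340). I'll start with red, closing along x (yaw 90).

```bash
python3 -m crank '[{"dx":0.0166,"dy":0.074,"yaw":1},{"dx":0.0166,"dy":0.074,"yaw":1},{"dx":0.0166,"dy":0.074,"yaw":1},{"dx":0.0166,"dy":0.074,"yaw":1},{"dx":0.0166,"dy":0.074,"yaw":1},{"dx":0.0166,"dy":0.074,"yaw":1},{"dx":0.0166,"dy":0.074,"yaw":1},{"dx":0.0166,"dy":0.074,"yaw":1},{"dx":0.0166,"dy":0.074,"yaw":1},{"dx":0.0166,"dy":0.074,"yaw":1}]' 0.5 10
python3 -m crank '[{"dx":0.0166,"dy":0.074,"yaw":1},{"dx":0.0166,"dy":0.074,"yaw":1},{"dx":0.0166,"dy":0.074,"yaw":0.7},{"dx":0.0166,"dy":0.074},{},{},{}]'
```

```text
validation failed for argument at $[0]...
validation failed for argument at $[0]...
```

```bash
python3 -m crank '[{"dx":0.0166,"dy":0.074,"dz":0,"yaw":1},{"dx":0.0166,"dy":0.074,"dz":0,"yaw":1},{"dx":0.0166,"dy":0.074,"dz":0,"yaw":1},{"dx":0.0166,"dy":0.074,"dz":0,"yaw":1},{"dx":0.0166,"dy":0.074,"dz":0,"yaw":1},{"dx":0.0166,"dy":0.074,"dz":0,"yaw":1},{"dx":0.0166,"dy":0.074,"dz":0,"yaw":1},{"dx":0.0166,"dy":0.074,"dz":0,"yaw":1},{"dx":0.0166,"dy":0.074,"dz":0,"yaw":1},{"dx":0.0166,"dy":0.074,"dz":0,"yaw":1}]' 0.5 10
```

```text
time_s: 1.45
ee_pos: [389.1, 79.2, 222.2]
ee_rot: [179.9, -0.0, 76.6]
force: [2.3, -1.1, 0.1]
gripper_width: 45.8
gripper_force: 0.0
```

```bash
python3 -m crank '[{"dx":0.0164,"dy":0.073,"dz":0,"yaw":1},{"dx":0.0164,"dy":0.073,"dz":0,"yaw":1},{"dx":0.0164,"dy":0.073,"dz":0,"yaw":0.68},{"dx":0.0164,"dy":0.073,"dz":-0.05,"yaw":0},{"dx":0,"dy":0,"dz":-0.06,"yaw":0},{"dx":0,"dy":0,"dz":0,"yaw":0},{"dx":0,"dy":0,"dz":0,"yaw":0}]'
python3 -c "
from h import *
a=grab('side');b=grab('top')
f=cv2.resize(a[200:340,180:340],(640,560),interpolation=3);cv2.imwrite('pics/r1.png',f[:,:,::-1])"
```

```text
time_s: 2.33
ee_pos: [440.5, 303.2, 140.7]
ee_rot: [179.9, -0.1, 89.8]
force: [-0.0, 0.6, 0.2]
gripper_width: 45.9
gripper_force: 0.0
```

View pics/r1.png

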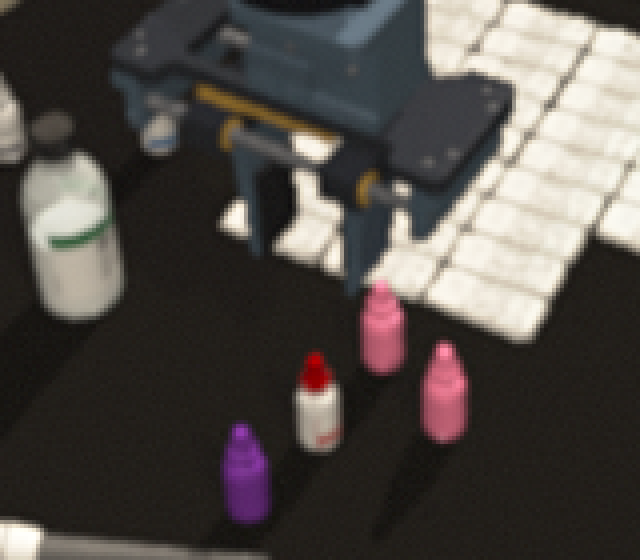

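The crop shows the open jaws hovering above and behind the red-capped bottle (crop (318,400)); the purple and pink neighbours are clear. I'll correct y by +10 mm and descend.

```bash
python3 -c "
from h import *
print(onz('side',180+(255+360)/8,200+(250+290)/8,132))"
python3 -m crank '[{"dx":0.001,"dy":0.012,"dz":0,"yaw":0},{"dx":0,"dy":0,"dz":-0.03,"yaw":0},{"dx":0,"dy":0,"dz":-0.03,"yaw":0},{"dx":0,"dy":0,"dz":0,"yaw":0}]'
```

```text
[440.89490171 315.48374319 132.        ]
time_s: 2.92
ee_pos: [440.0, 312.5, 90.7]
ee_rot: [-179.9, 0.1, 89.8]
force: [-0.2, -0.7, 0.0]
gripper_width: 45.4
gripper_force: 0.0
```

```bash
python3 -m crank '[{"dx":0.001,"dy":0,"dz":-0.04,"yaw":0},{"dx":0,"dy":0,"dz":-0.04,"yaw":0},{"dx":0,"dy":0,"dz":0,"yaw":0},{"dx":0,"dy":0,"dz":0,"yaw":0}]'
python3 -m crank '[{"dx":0,"dy":0,"dz":0,"yaw":0},{"dx":0,"dy":0,"dz":0,"yaw":0},{"dx":0,"dy":0,"dz":0,"yaw":0},{"dx":0,"dy":0,"dz":0,"yaw":0},{"dx":0,"dy":0,"dz":0,"yaw":0},{"dx":0,"dy":0,"dz":0,"yaw":0}]' 0 10
```

```text
time_s: 3.42
ee_pos: [442.6, 313.6, 29.0]
ee_rot: [179.8, -0.1, 89.9]
force: [0.8, -0.7, 0.5]
gripper_width: 45.8
gripper_force: 0.0
time_s: 4.18
ee_pos: [441.7, 313.0, 27.9]
ee_rot: [179.9, -0.0, 89.9]
force: [-0.5, -0.0, 5.6]
gripper_width: 21.6
gripper_force: 10.0
```

```bash
python3 -m crank '[{"dx":0,"dy":0,"dz":0.02,"yaw":0},{"dx":0,"dy":0,"dz":0.04,"yaw":0},{"dx":0,"dy":0,"dz":0.04,"yaw":0},{"dx":0.005,"dy":-0.03,"dz":0,"yaw":0},{"dx":0.009,"dy":-0.055,"dz":0,"yaw":0},{"dx":0.009,"dy":-0.055,"dz":0,"yaw":0},{"dx":0.009,"dy":-0.055,"dz":0,"yaw":0},{"dx":0.009,"dy":-0.055,"dz":0,"yaw":0},{"dx":0.009,"dy":-0.055,"dz":0,"yaw":0},{"dx":0.009,"dy":-0.055,"dz":0,"yaw":0}]'
python3 -m crank '[{"dx":0.009,"dy":-0.055,"dz":0,"yaw":0},{"dx":0.009,"dy":-0.055,"dz":0,"yaw":0},{"dx":0.009,"dy":-0.055,"dz":0,"yaw":0},{"dx":0.009,"dy":-0.055,"dz":0,"yaw":0},{"dx":0.009,"dy":-0.055,"dz":0,"yaw":0},{"dx":0.009,"dy":-0.055,"dz":0,"yaw":0},{"dx":0.009,"dy":-0.055,"dz":0,"yaw":0},{"dx":0.009,"dy":-0.055,"dz":0,"yaw":0},{"dx":0.004,"dy":-0.025,"dz":0,"yaw":0},{"dx":0,"dy":0,"dz":0,"yaw":0}]'
```

```text
time_s: 5.42
ee_pos: [488.7, 23.3, 108.0]
ee_rot: [179.9, -0.0, 89.9]
force: [0.5, 0.0, -0.2]
gripper_width: 21.3
gripper_force: 10.0
time_s: 6.68
ee_pos: [549.2, -347.8, 107.2]
ee_rot: [-180.0, -0.0, 89.8]
force: [-0.4, 0.4, -0.3]
gripper_width: 21.6
gripper_force: 10.0
```

```bash
python3 -m crank '[{"dx":0,"dy":0,"dz":-0.025,"yaw":0},{"dx":0,"dy":0,"dz":-0.025,"yaw":0},{"dx":0,"dy":0,"dz":-0.015,"yaw":0},{"dx":0,"dy":0,"dz":-0.005,"yaw":0},{"dx":0,"dy":0,"dz":0,"yaw":0},{"dx":0,"dy":0,"dz":0,"yaw":0}]'
python3 -c "
from h import *
a=grab('side')
f=cv2.resize(a[100:220,270:410],(700,600),interpolation=3);cv2.imwrite('pics/r2.png',f[:,:,::-1])"
```

```text
time_s: 7.42
ee_pos: [549.8, -347.4, 52.0]
ee_rot: [179.9, 0.0, 89.9]
force: [0.4, 0.2, -0.4]
gripper_width: 21.4
gripper_force: 10.0
```

View pics/r2.png

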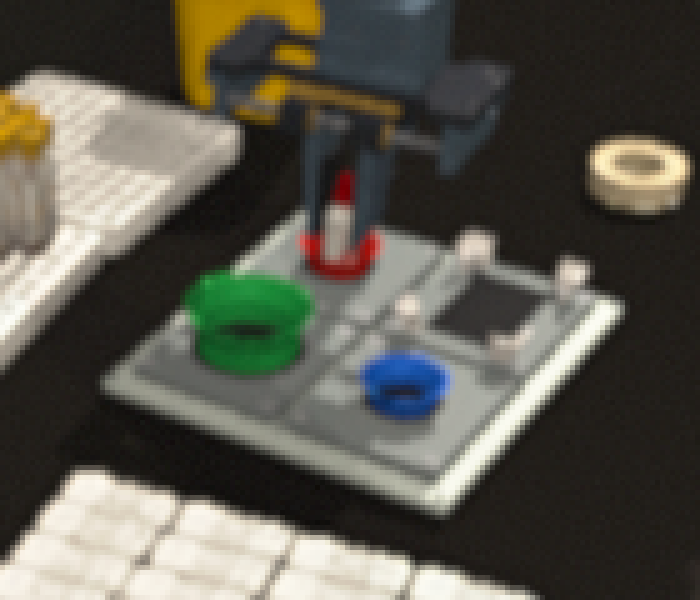

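The red bottle stands centred in the red cup (crop (338,235) against a cup centre of 340). I'll lower the last bit, release and rise.

```bash
python3 -m crank '[{"dx":0,"dy":0,"dz":-0.002,"yaw":0},{"dx":0,"dy":0,"dz":-0.001,"yaw":0},{"dx":0,"dy":0,"dz":0,"yaw":0},{"dx":0,"dy":0,"dz":0,"yaw":0}]'
python3 -m crank '[{"dx":0,"dy":0,"dz":0,"yaw":0},{"dx":0,"dy":0,"dz":0,"yaw":0},{"dx":0,"dy":0,"dz":0,"yaw":0},{"dx":0,"dy":0,"dz":0.02,"yaw":0},{"dx":0,"dy":0,"dz":0.04,"yaw":0},{"dx":0,"dy":0,"dz":0.05,"yaw":0},{"dx":0.01,"dy":0.06,"dz":0,"yaw":0},{"dx":0.015,"dy":0.07,"dz":0,"yaw":0},{"dx":0.015,"dy":0.07,"dz":0,"yaw":0},{"dx":0.015,"dy":0.07,"dz":0,"yaw":0}]' 0.5
```

```text
time_s: 7.98
ee_pos: [549.6, -347.6, 49.9]
ee_rot: [179.9, 0.0, 89.9]
force: [-2.2, 1.0, 5.1]
gripper_width: 21.7
gripper_force: 10.0
time_s: 9.22
ee_pos: [593.9, -129.7, 138.3]
ee_rot: [179.9, 0.0, 89.8]
force: [0.4, -0.4, -0.6]
gripper_width: 45.6
gripper_force: 0.0
```

```bash
python3 -m crank '[{"dx":0.017,"dy":0.07,"dz":0,"yaw":0},{"dx":0.017,"dy":0.07,"dz":0,"yaw":0},{"dx":0.017,"dy":0.07,"dz":0,"yaw":0},{"dx":0.017,"dy":0.07,"dz":0,"yaw":0},{"dx":0.017,"dy":0.07,"dz":0,"yaw":0},{"dx":0.002,"dy":0.012,"dz":0,"yaw":0},{"dx":0,"dy":0,"dz":0,"yaw":0},{"dx":0,"dy":0,"dz":0,"yaw":0}]'
python3 -c "
from h import *
b=grab('top');m=masks(b)
for c,bx,h in(('red',(400,205,430,235),0),):
  k=(m[c]);print(cen(k,(408,214,422,228)))
a=grab('side');m=masks(a);print(cen(m['blue'],(205,208,230,232)))
f=np.hstack([cv2.resize(a[190:270,160:260],(400,320),interpolation=3),cv2.resize(b[190:270,350:450],(400,320),interpolation=3)]);cv2.imwrite('pics/b1.png',f[:,:,::-1])"
```

```text
time_s: 10.22
ee_pos: [662.7, 156.7, 137.3]
ee_rot: [180.0, 0.0, 89.8]
force: [0.7, 0.1, -0.0]
gripper_width: 45.5
gripper_force: 0.0
(414.81609195402297, 220.58620689655172, 87.0)
(217.625, 220.5625, 32.0)
```

View pics/b1.png

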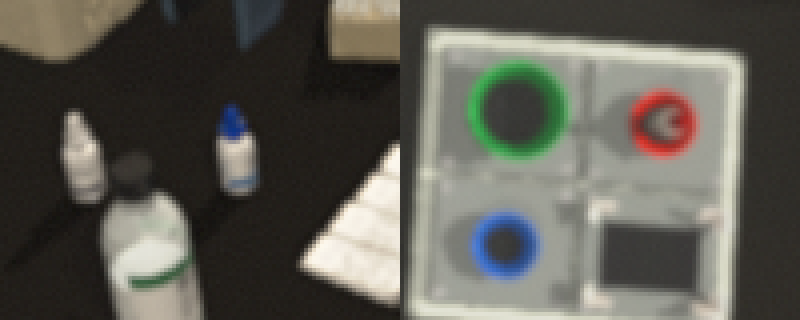

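The red bottle stands in its cup (right half, (663,122)), and the jaws are above and behind the blue bottle (left half, (237,150)). Descending on blue.

```bash
python3 -m crank '[{"dx":0.0016,"dy":0.0047,"dz":0,"yaw":0},{"dx":0,"dy":0,"dz":-0.045,"yaw":0},{"dx":0,"dy":0,"dz":-0.045,"yaw":0},{"dx":0,"dy":0,"dz":-0.03,"yaw":0},{"dx":0,"dy":0,"dz":-0.017,"yaw":0},{"dx":0,"dy":0,"dz":0,"yaw":0},{"dx":0,"dy":0,"dz":0,"yaw":0}]'
python3 -m crank '[{"dx":0,"dy":0,"dz":0,"yaw":0},{"dx":0,"dy":0,"dz":0,"yaw":0},{"dx":0,"dy":0,"dz":0,"yaw":0},{"dx":0,"dy":0,"dz":0,"yaw":0},{"dx":0,"dy":0,"dz":0,"yaw":0},{"dx":0,"dy":0,"dz":0,"yaw":0}]' 0 10
```

```text
time_s: 11.2
ee_pos: [665.2, 162.2, 28.5]
ee_rot: [179.9, -0.0, 89.9]
force: [0.5, 0.7, 0.5]
gripper_width: 45.2
gripper_force: 0.0
time_s: 11.95
ee_pos: [664.4, 162.1, 27.7]
ee_rot: [180.0, -0.0, 89.9]
force: [0.5, -0.7, 4.6]
gripper_width: 21.6
gripper_force: 10.0
```

```bash
python3 -m crank '[{"dx":0,"dy":0,"dz":0.02,"yaw":0},{"dx":0,"dy":0,"dz":0.04,"yaw":0},{"dx":0,"dy":0,"dz":0.04,"yaw":0},{"dx":-0.015,"dy":-0.026,"dz":0,"yaw":0},{"dx":-0.03,"dy":-0.053,"dz":0,"yaw":0},{"dx":-0.03,"dy":-0.053,"dz":0,"yaw":0},{"dx":-0.03,"dy":-0.053,"dz":0,"yaw":0},{"dx":-0.03,"dy":-0.053,"dz":0,"yaw":0},{"dx":-0.03,"dy":-0.053,"dz":0,"yaw":0},{"dx":-0.03,"dy":-0.053,"dz":0,"yaw":0}]'
python3 -m crank '[{"dx":-0.03,"dy":-0.053,"dz":0,"yaw":0},{"dx":-0.03,"dy":-0.053,"dz":0,"yaw":0},{"dx":-0.012,"dy":-0.026,"dz":0,"yaw":0},{"dx":0,"dy":0,"dz":0,"yaw":0},{"dx":0,"dy":0,"dz":0,"yaw":0}]'
```

```text
time_s: 13.2
ee_pos: [507.6, -114.5, 108.0]
ee_rot: [179.9, 0.0, 89.9]
force: [0.9, -0.3, 0.3]
gripper_width: 21.4
gripper_force: 10.0
time_s: 13.82
ee_pos: [451.0, -218.3, 107.6]
ee_rot: [180.0, -0.0, 89.9]
force: [-0.1, -0.2, -0.5]
gripper_width: 21.3
gripper_force: 10.0
```

```bash
python3 -m crank '[{"dx":0,"dy":0,"dz":-0.025,"yaw":0},{"dx":0,"dy":0,"dz":-0.025,"yaw":0},{"dx":0,"dy":0,"dz":-0.015,"yaw":0},{"dx":0,"dy":0,"dz":-0.005,"yaw":0},{"dx":0,"dy":0,"dz":-0.002,"yaw":0},{"dx":0,"dy":0,"dz":-0.001,"yaw":0},{"dx":0,"dy":0,"dz":0,"yaw":0},{"dx":0,"dy":0,"dz":0,"yaw":0}]'
```

```text
time_s: 14.82
ee_pos: [451.1, -218.8, 49.7]
ee_rot: [179.9, 0.0, 89.8]
force: [-1.1, 2.2, 6.8]
gripper_width: 21.6
gripper_force: 10.0
```

```bash
python3 -m crank '[{"dx":0,"dy":0,"dz":0,"yaw":0},{"dx":0,"dy":0,"dz":0,"yaw":0},{"dx":0,"dy":0,"dz":0,"yaw":0},{"dx":0,"dy":0,"dz":0.02,"yaw":0},{"dx":0,"dy":0,"dz":0.04,"yaw":0},{"dx":0,"dy":0,"dz":0.06,"yaw":0},{"dx":0.047,"dy":0.0375,"dz":0,"yaw":1},{"dx":0.047,"dy":0.0375,"dz":0,"yaw":1},{"dx":0.047,"dy":0.0375,"dz":0,"yaw":1}]' 0.5
python3 -m crank '[{"dx":0.047,"dy":0.0375,"dz":0,"yaw":1},{"dx":0.047,"dy":0.0375,"dz":0,"yaw":1},{"dx":0.047,"dy":0.0375,"dz":0,"yaw":0.4},{"dx":0,"dy":0,"dz":0,"yaw":0},{"dx":0,"dy":0,"dz":0,"yaw":0}]' 1
python3 -c "
from h import *
b=grab('top');a=grab('side')
f=np.hstack([cv2.resize(a[160:220,210:310],(400,240),interpolation=3),cv2.resize(b[210:270,350:450],(400,240),interpolation=3)])
g=np.hstack([cv2.resize(a[110:210,280:400],(400,333),interpolation=3),cv2.resize(b[155:210,290:356],(400,333),interpolation=3)]);cv2.imwrite('pics/k1.png',np.vstack([f,g])[:,:,::-1])"
```

```text
time_s: 15.95
ee_pos: [564.4, -127.9, 144.9]
ee_rot: [180.0, 0.0, 105.0]
force: [0.9, -1.2, -1.2]
gripper_width: 45.7
gripper_force: 0.0
time_s: 16.58
ee_pos: [675.4, -39.0, 144.2]
ee_rot: [-179.9, -0.0, 116.9]
force: [-0.2, -0.9, -0.1]
gripper_width: 90.6
gripper_force: 0.0
```

View pics/k1.png

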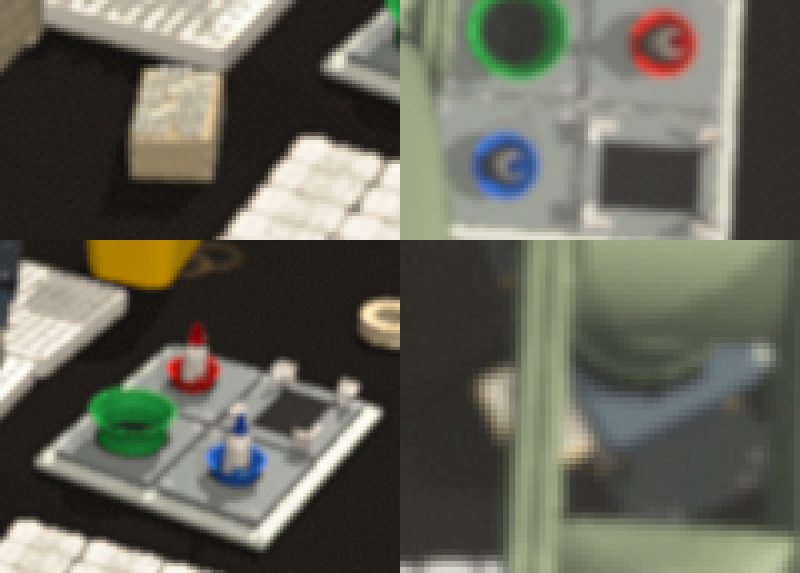

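Red and blue are both upright in their cups, and the rack is clear in the side view with its near face's lower corners at about (242.5,204.5) and (263,205.5). I'll cross-check the rack's yaw and centre from those.

```bash
python3 -c "
from h import *
P=onz('side',242.3,204.8,0);Q=onz('side',263.2,205.8,0)
d=(Q-P);L=np.hypot(*d[:2]);a=np.degrees(np.arctan2(d[1],d[0]));print(P,Q,L,a)
n=np.array([d[1],-d[0],0])/L; M=(P+Q)/2; print([M+s*43*n for s in(1,-1)])
"
```

```text
[685.13404569  23.05764942   0.        ] [629.41359565  -2.38700717   0.        ] 61.25519652676422 -155.4562644011032
[array([639.41214859,  49.45003281,   0.        ]), array([675.13549274, -28.77939057,   0.        ])]
```

```bash
python3 -m crank '[{"dx":0.002,"dy":0.003,"dz":-0.04,"yaw":-0.1},{"dx":0,"dy":0,"dz":-0.05,"yaw":0},{"dx":0,"dy":0,"dz":-0.04,"yaw":0},{"dx":0,"dy":0,"dz":-0.029,"yaw":0},{"dx":0,"dy":0,"dz":0,"yaw":0},{"dx":0,"dy":0,"dz":0,"yaw":0}]'
python3 -m crank '[{"dx":0,"dy":0,"dz":0,"yaw":0},{"dx":0,"dy":0,"dz":0,"yaw":0},{"dx":0,"dy":0,"dz":0,"yaw":0},{"dx":0,"dy":0,"dz":0,"yaw":0},{"dx":0,"dy":0,"dz":0,"yaw":0},{"dx":0,"dy":0,"dz":0,"yaw":0},{"dx":0,"dy":0,"dz":0.01,"yaw":0},{"dx":0,"dy":0,"dz":0.03,"yaw":0},{"dx":0,"dy":0,"dz":0.06,"yaw":0},{"dx":0,"dy":0,"dz":0,"yaw":0}]' 0 20
```

```text
time_s: 17.42
ee_pos: [678.3, -37.0, 19.0]
ee_rot: [179.9, 0.1, 116.3]
force: [-0.1, -0.3, 0.3]
gripper_width: 91.6
gripper_force: 0.0
time_s: 18.68
ee_pos: [680.5, -36.6, 102.2]
ee_rot: [179.6, 0.3, 116.4]
force: [-0.6, 0.7, -0.9]
gripper_width: 57.5
gripper_force: 20.0
```

```bash
python3 -m crank '[{"dx":0,"dy":0,"dz":0.04,"yaw":0},{"dx":-0.018,"dy":-0.023,"dz":0.04,"yaw":-1},{"dx":-0.037,"dy":-0.0475,"dz":0,"yaw":-1},{"dx":-0.037,"dy":-0.0475,"dz":0,"yaw":-1},{"dx":-0.037,"dy":-0.0475,"dz":0,"yaw":-1},{"dx":-0.037,"dy":-0.0475,"dz":0,"yaw":-1},{"dx":-0.037,"dy":-0.0475,"dz":0,"yaw":-1},{"dx":-0.037,"dy":-0.0475,"dz":0,"yaw":-0.2},{"dx":-0.037,"dy":-0.0475,"dz":0,"yaw":0},{"dx":-0.022,"dy":-0.025,"dz":0,"yaw":0}]'
python3 -m crank '[{"dx":0,"dy":0,"dz":-0.04,"yaw":0},{"dx":0,"dy":0,"dz":-0.02,"yaw":0},{"dx":0,"dy":0,"dz":0,"yaw":0},{"dx":0,"dy":0,"dz":0,"yaw":0}]'
python3 -c "
from h import *
a=grab('side');b=grab('top')
f=np.hstack([cv2.resize(a[110:210,280:400],(480,400),interpolation=3),cv2.resize(b[210:290,370:450],(320,400)[:2],interpolation=3)]);cv2.imwrite('pics/k2.png',f[:,:,::-1])"
```

```text
time_s: 19.92
ee_pos: [436.5, -341.9, 160.7]
ee_rot: [-179.9, -0.0, 85.3]
force: [1.1, 0.9, -0.7]
gripper_width: 57.5
gripper_force: 20.0
time_s: 20.42
ee_pos: [439.3, -340.7, 114.2]
ee_rot: [180.0, 0.0, 85.4]
force: [-0.1, 0.2, -1.6]
gripper_width: 57.8
gripper_force: 20.0
```

View pics/k2.png

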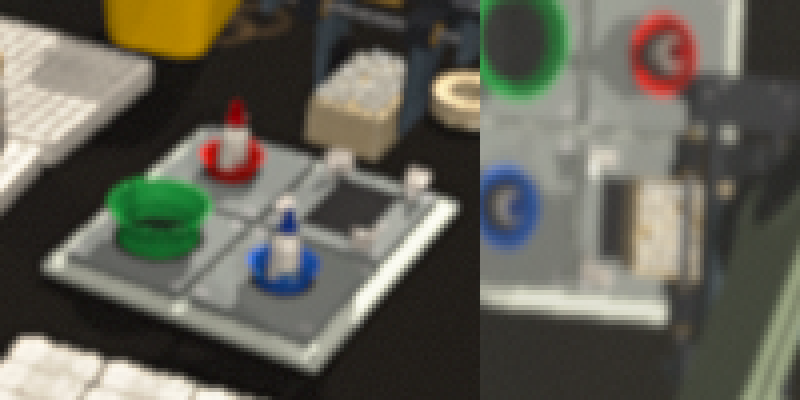

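```bash
python3 -c "
from h import *
P=onz('side',357,145.75,96);Q=onz('side',373.75,149.5,96);M=(P+Q)/2;print(P,Q,M,np.hypot(*(P-Q)[:2]))
u=np.array([np.cos(np.radians(85.5)),np.sin(np.radians(85.5))]);print('centre side',M[:2]-43*u)
e=onz('top',409.5,255.6,134);print('edge top',e,e[:2]-43*u)
a=np.array(eyes.calibration('side')['world_from_camera'])
"
```

```text
[ 467.593482   -291.60299605   96.        ] [ 415.31137832 -294.32567325   96.        ] [ 441.45243016 -292.96433465   96.        ] 52.352949642296814
centre side [ 438.07868904 -335.83178   ]
edge top [ 439.76099033 -301.59239937  134.        ] [ 436.38724921 -344.45984472]
```

The rack hangs level, aligned over the nest. The two views put its centre at y between -336 and -344, against the nest at -340, so I'll go down with a small x correction.

```bash
python3 -m crank '[{"dx":0.0025,"dy":0.0015,"dz":-0.03,"yaw":0},{"dx":0,"dy":0,"dz":-0.03,"yaw":0},{"dx":0,"dy":0,"dz":-0.015,"yaw":0},{"dx":0,"dy":0,"dz":0,"yaw":0}]'
python3 -m crank '[{"dx":0,"dy":0,"dz":-0.006,"yaw":0},{"dx":0,"dy":0,"dz":-0.004,"yaw":0},{"dx":0,"dy":0,"dz":-0.004,"yaw":0},{"dx":0,"dy":0,"dz":-0.002,"yaw":0},{"dx":0,"dy":0,"dz":0,"yaw":0},{"dx":0,"dy":0,"dz":0,"yaw":0}]'
```

```text
time_s: 21.02
ee_pos: [440.6, -339.3, 53.4]
ee_rot: [-180.0, -0.0, 85.4]
force: [-0.3, -0.2, -1.2]
gripper_width: 57.8
gripper_force: 20.0
time_s: 21.78
ee_pos: [440.7, -339.6, 40.9]
ee_rot: [180.0, 0.0, 85.4]
force: [-0.0, 0.7, -1.0]
gripper_width: 57.8
gripper_force: 20.0
```

```bash
python3 -m crank '[{"dx":0,"dy":0,"dz":-0.0015,"yaw":0},{"dx":0,"dy":0,"dz":-0.001,"yaw":0},{"dx":0,"dy":0,"dz":0,"yaw":0},{"dx":0,"dy":0,"dz":0,"yaw":0}]'
```

```text
time_s: 22.28
ee_pos: [440.8, -339.6, 40.0]
ee_rot: [180.0, 0.0, 85.4]
force: [-2.1, 1.9, 5.2]
gripper_width: 57.4
gripper_force: 20.0
```

```bash
python3 -c "
from h import *
print(tri((212.6,193.9),(193,232.5)))"
python3 -m crank '[{"dx":0,"dy":0,"dz":0,"yaw":0},{"dx":0,"dy":0,"dz":0,"yaw":0},{"dx":0,"dy":0,"dz":0,"yaw":0},{"dx":0,"dy":0,"dz":0.02,"yaw":0},{"dx":0,"dy":0,"dz":0.04,"yaw":0},{"dx":0,"dy":0,"dz":0.06,"yaw":0},{"dx":0,"dy":0,"dz":0.07,"yaw":0},{"dx":0.02,"dy":0.065,"dz":0,"yaw":0},{"dx":0.02,"dy":0.065,"dz":0,"yaw":0},{"dx":0.02,"dy":0.065,"dz":0,"yaw":0}]' 0.85
python3 -c "
from h import *
a=grab('side')
cv2.imwrite('pics/k3.png',cv2.resize(a[110:210,280:400],(720,600),interpolation=3)[:,:,::-1])"
```

```text
(array([623.32604015, 290.63140003, 126.88911042]), np.float64(3.9951151035846557))
time_s: 23.52
ee_pos: [489.1, -182.2, 192.3]
ee_rot: [179.9, 0.0, 85.3]
force: [0.4, -0.4, 0.5]
gripper_width: 77.5
gripper_force: 0.0
```

View pics/k3.png

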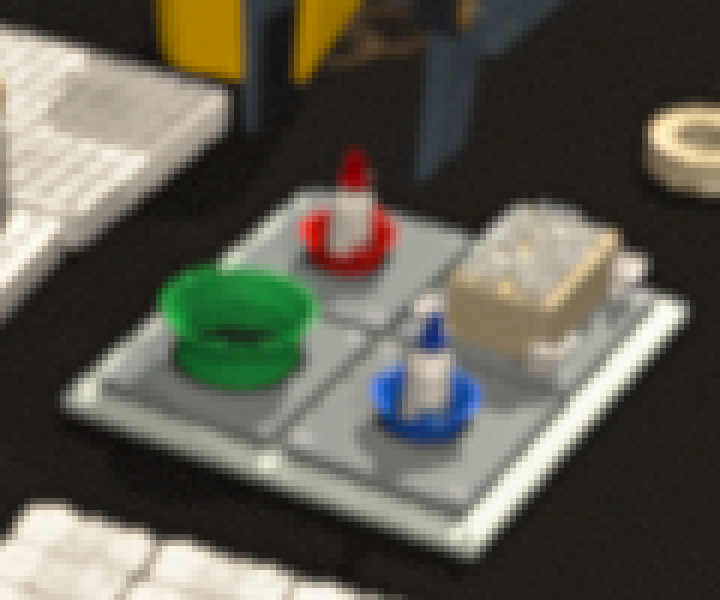

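The rack sits level between its guides (crop (530,280)), and red and blue are upright. The green bottle's cap triangulates to (623,291) at z=127, which is plausible against 132. Going there.

```bash
python3 -m crank '[{"dx":0.0188,"dy":0.0655,"dz":0,"yaw":0},{"dx":0.0188,"dy":0.0655,"dz":0,"yaw":0},{"dx":0.0188,"dy":0.0655,"dz":0,"yaw":0},{"dx":0.0188,"dy":0.0655,"dz":0,"yaw":0},{"dx":0.0188,"dy":0.0655,"dz":0,"yaw":0},{"dx":0.0188,"dy":0.0655,"dz":0,"yaw":0},{"dx":0.0188,"dy":0.0655,"dz":0,"yaw":0},{"dx":0.0188,"dy":0.0655,"dz":0,"yaw":0},{"dx":0.0188,"dy":0.0655,"dz":0,"yaw":0},{"dx":0,"dy":0,"dz":0,"yaw":0}]' 1
python3 -m crank '[{"dx":0,"dy":0,"dz":0,"yaw":0},{"dx":0,"dy":0,"dz":0,"yaw":0}]'
python3 -c "
from h import *
a=grab('side')
cv2.imwrite('pics/g1.png',cv2.resize(a[190:290,150:270],(720,600),interpolation=3)[:,:,::-1])
c=eyes.calibration('side');T=np.linalg.inv(c['world_from_camera']);K=np.array(c['camera_matrix'])
for z in (0,43,87,132):
  for nm,x,y in(('tri',624.5,291),):
    p=K@(T@[x,y,z,1])[:3];p=p[:2]/p[2];print(z,p,(p-[150,190])*6)
"
```

```text
time_s: 24.82
ee_pos: [624.4, 291.6, 190.9]
ee_rot: [180.0, -0.1, 85.6]
force: [-0.3, -1.0, 0.4]
gripper_width: 91.2
gripper_force: 0.0
time_s: 25.08
ee_pos: [623.9, 286.6, 191.5]
ee_rot: [180.0, 0.0, 85.3]
force: [-0.4, 0.7, 0.1]
gripper_width: 91.4
gripper_force: 0.0
0 [200.93402809 271.76831792] [305.60416856 490.60990751]
43 [198.5153972  259.16184758] [291.09238318 414.97108547]
87 [195.89975865 245.52852724] [275.39855188 333.17116341]
132 [193.06431118 230.74951138] [258.3858671  244.49706829]
```

View pics/g1.png

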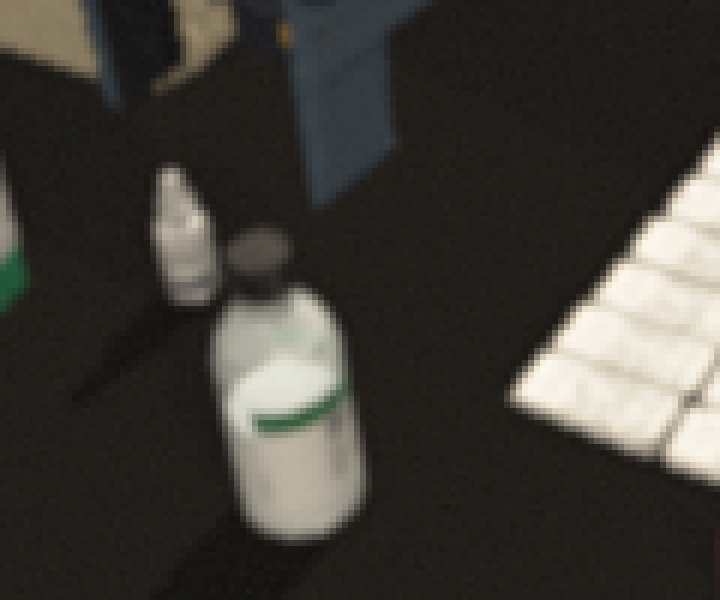

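The predicted axis at (624.5,291) matches the picture: cap top seen at crop (258,243) against a predicted (258,244), and the base edge also agrees. Descending; the white dropper is well clear of the jaws.

```bash
python3 -m crank '[{"dx":0.0008,"dy":0.0055,"dz":-0.01,"yaw":0},{"dx":0,"dy":0,"dz":-0.04,"yaw":0},{"dx":0,"dy":0,"dz":-0.05,"yaw":0},{"dx":0,"dy":0,"dz":-0.04,"yaw":0},{"dx":0,"dy":0,"dz":-0.012,"yaw":0},{"dx":0,"dy":0,"dz":0,"yaw":0},{"dx":0,"dy":0,"dz":0,"yaw":0}]'
python3 -m crank '[{"dx":0,"dy":0,"dz":0,"yaw":0},{"dx":0,"dy":0,"dz":0,"yaw":0},{"dx":0,"dy":0,"dz":0,"yaw":0},{"dx":0,"dy":0,"dz":0,"yaw":0},{"dx":0,"dy":0,"dz":0,"yaw":0},{"dx":0,"dy":0,"dz":0,"yaw":0},{"dx":0,"dy":0,"dz":0,"yaw":0}]' 0 25
```

```text
time_s: 26.0
ee_pos: [625.7, 292.9, 70.9]
ee_rot: [179.8, -0.1, 85.4]
force: [-0.6, 0.0, 1.0]
gripper_width: 91.1
gripper_force: 0.0
time_s: 26.88
ee_pos: [624.5, 292.5, 69.2]
ee_rot: [-180.0, 0.0, 85.4]
force: [-1.2, -0.1, 1.7]
gripper_width: 47.5
gripper_force: 24.9
```

```bash
python3 -m crank '[{"dx":0,"dy":0,"dz":0.02,"yaw":0},{"dx":0,"dy":0,"dz":0.04,"yaw":0},{"dx":0,"dy":0,"dz":0.045,"yaw":0},{"dx":-0.003,"dy":-0.025,"dz":0,"yaw":0},{"dx":-0.0063,"dy":-0.05,"dz":0,"yaw":0},{"dx":-0.0063,"dy":-0.05,"dz":0,"yaw":0},{"dx":-0.0063,"dy":-0.05,"dz":0,"yaw":0},{"dx":-0.0063,"dy":-0.05,"dz":0,"yaw":0},{"dx":-0.0063,"dy":-0.05,"dz":0,"yaw":0},{"dx":-0.0063,"dy":-0.05,"dz":0,"yaw":0}]'
python3 -m crank '[{"dx":-0.0063,"dy":-0.05,"dz":0,"yaw":0},{"dx":-0.0063,"dy":-0.05,"dz":0,"yaw":0},{"dx":-0.0063,"dy":-0.05,"dz":0,"yaw":0},{"dx":-0.0063,"dy":-0.05,"dz":0,"yaw":0},{"dx":-0.0063,"dy":-0.05,"dz":0,"yaw":0},{"dx":-0.0063,"dy":-0.05,"dz":0,"yaw":0},{"dx":-0.003,"dy":-0.024,"dz":0,"yaw":0},{"dx":0,"dy":0,"dz":0,"yaw":0},{"dx":0,"dy":0,"dz":0,"yaw":0}]'
```

```text
time_s: 28.12
ee_pos: [590.3, 30.0, 152.1]
ee_rot: [-179.9, 0.1, 85.3]
force: [0.7, -0.3, -1.4]
gripper_width: 47.6
gripper_force: 24.9
time_s: 29.25
ee_pos: [559.1, -225.6, 152.9]
ee_rot: [-180.0, -0.1, 85.4]
force: [0.8, -0.2, -1.6]
gripper_width: 47.6
gripper_force: 24.9
```

```bash
python3 -m crank '[{"dx":0,"dy":-0.0015,"dz":-0.025,"yaw":0},{"dx":0,"dy":0,"dz":-0.025,"yaw":0},{"dx":0,"dy":0,"dz":-0.015,"yaw":0},{"dx":0,"dy":0,"dz":-0.007,"yaw":0},{"dx":0,"dy":0,"dz":-0.003,"yaw":0},{"dx":0,"dy":0,"dz":0,"yaw":0},{"dx":0,"dy":0,"dz":0,"yaw":0}]'
```

```text
time_s: 30.12
ee_pos: [559.7, -228.1, 93.8]
ee_rot: [179.9, 0.0, 85.4]
force: [0.0, -0.7, -1.4]
gripper_width: 47.6
gripper_force: 24.9
```

```bash
python3 -m crank '[{"dx":0,"dy":0,"dz":-0.002,"yaw":0},{"dx":0,"dy":0,"dz":-0.0015,"yaw":0},{"dx":0,"dy":0,"dz":0,"yaw":0},{"dx":0,"dy":0,"dz":0,"yaw":0}]'
```

```text
time_s: 30.62
ee_pos: [559.5, -228.1, 91.1]
ee_rot: [180.0, 0.0, 85.4]
force: [-1.9, 0.7, 5.9]
gripper_width: 47.6
gripper_force: 25.0
```

Contact came at exactly the expected height. Releasing and rising clear.

```bash
python3 -m crank '[{"dx":0,"dy":0,"dz":0,"yaw":0},{"dx":0,"dy":0,"dz":0,"yaw":0},{"dx":0,"dy":0,"dz":0,"yaw":0},{"dx":0,"dy":0,"dz":0.02,"yaw":0},{"dx":0,"dy":0,"dz":0.05,"yaw":0},{"dx":0,"dy":0,"dz":0.06,"yaw":0},{"dx":-0.02,"dy":0.06,"dz":0.02,"yaw":0},{"dx":-0.02,"dy":0.06,"dz":0,"yaw":0},{"dx":-0.02,"dy":0.06,"dz":0,"yaw":0},{"dx":0,"dy":0.06,"dz":0,"yaw":0}]' 0.85
python3 -m crank '[{"dx":0,"dy":0,"dz":0,"yaw":0},{"dx":0,"dy":0,"dz":0,"yaw":0},{"dx":0,"dy":0,"dz":0,"yaw":0},{"dx":0,"dy":0,"dz":0,"yaw":0}]'
python3 -c "
from h import *
a=grab('side');b=grab('top')
f=np.hstack([cv2.resize(a[100:210,280:400],(436,400),interpolation=3),cv2.resize(b[190:290,350:441],(364,400),interpolation=3)]);cv2.imwrite('pics/f1.png',f[:,:,::-1])"
```

```text
time_s: 31.88
ee_pos: [510.5, -34.6, 212.0]
ee_rot: [179.9, -0.0, 85.3]
force: [1.4, -1.0, -0.8]
gripper_width: 77.9
gripper_force: 0.0
time_s: 32.38
ee_pos: [511.5, -36.9, 210.4]
ee_rot: [180.0, 0.0, 85.3]
force: [0.1, 0.2, 1.0]
gripper_width: 77.4
gripper_force: 0.0
```

View pics/f1.png

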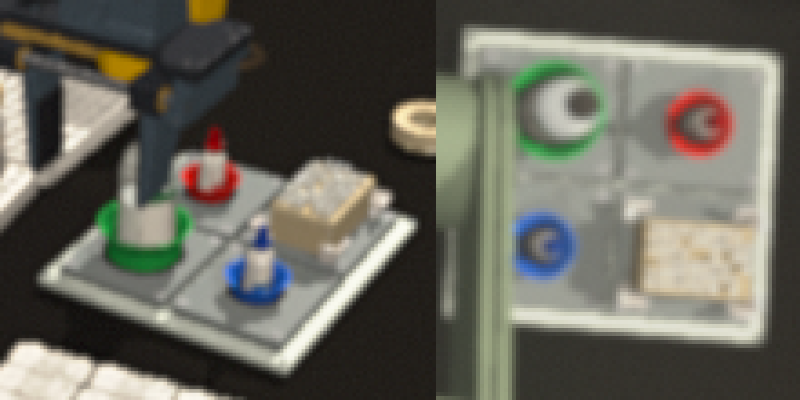

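```bash
python3 -c "
from h import *
print(onz('top',415.4,254.5,60))
print(ticket.job_done())"
```

```text
[ 441.00688414 -341.27276528   60.        ]
the job is handed in; nothing more can be done
None
```

The job is handed in at about 32 s of the 120 s allowed: both droppers, the green-label bottle and the rack looked upright and seated in the last pictures, and the white dropper and pipette were not touched, but no verdict came back.

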